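# Shut the bread keeper and fasten its draw latch

### The job

Shut the steel bread keeper: slide its clear lid fully home, hook the latch's wire loop behind the keeper on the lid, then press the red lever down over centre until its handle rests on the rubber foot under it and the latch is drawn tight. Use a light hand: feel for the lid's stop and the lever's rest and never press hard against them, leave everything else standing where it is, and let go at the end.

Things in the scene. Friction and masses are not known exactly. Their poses are not given: they have to be found in the camera images.
- bin: Stainless bread keeper fixed to the table: a box 240 (x) x 400 (y) x 100 mm tall, flat top. Origin at the centre of its underside, z up. y is the draw direction: the lid opens towards +y, the latch is on the deck of the -y half, on the middle line x = 0. Lid, keeper, loop and lever are centred on that line and move only in the bin's y-z plane.
- pivot (a point): Axis of the latch lever, at bin (0, -50, 120) mm: 20 mm above the deck. The axis runs along the bin's x.
- lid (a joint): Opening of the sliding lid in m: 0 = fully shut at a hard stop, grows to 0.08 as it slides along the bin's +y. It starts part open. It rubs with about 2 N and stays where it is left. The lid is a clear panel in a white frame, its top face 106 mm above the table.
- lid_bar: Black bar handle standing upright on the lid, 80 (x) x 14 (y) x 30 mm tall; origin at the centre of its foot on the lid's top face (bin (0, 120, 106) mm when shut). Axes as the bin's. Push its +y face towards -y to shut the lid. More than 30 N on it is too rough.
- keeper: Dark steel hook on the lid, 22 mm wide in x. Axes as the bin's; origin on the lid's top, below the wall face against which the loop's bar pulls; at bin (0, 10, 106) mm when shut. Wall: y -8 to 0, 22 mm tall. Lip: z 18 to 22, overhangs to y = +6. Foot plate: 5 mm thick, out to y = +32.
- keeper_top (a point): Top of the keeper, 22 mm above its origin. To hook: the bar passes over this top, comes down on the foot plate beyond keeper y = +10 mm, then slides back towards -y under the lip until it bears on the wall; its centre is then at keeper y about 4, z 9 to 14 mm.
- lever (a joint): Latch lever, rad: 0 = flat, pointing to the bin's -y; pi/2 = upright; up to 2.5 leaning to +y. Closed, it lies on its rest, between -0.12 and +0.12 (differs each time). Stiff pivot (0.11 N m): stays where left. Loop hooked and lid shut, it turns with only that friction down to about 1.2, then stretches the loop; load greatest near 0.6 (4 to 7 N at the handle's end); past centre below 0.17, but it does not drop onto the rest by itself.
- handle: The lever's red handle: a plate 26 mm wide (x), 6 mm thick, reaching from 18 to 62 mm from the pivot axis. Origin on the pivot axis; the plate lies along its own -y, and its own +z face is the one to press (up when closed). More than 30 N on it is too rough.
- rest: Small rest on the deck under the handle, at bin (0, -102, 100) mm, 52 mm from the pivot axis: a rubber foot, 14 mm across, on a screw. Origin at its underside. The foot's height is set differently each time: its top is 11 to 23 mm above the deck (17 would leave the lever at 0), so the handle must be felt to land on it.
- handle_tip (a point): Free end of the red handle, on its mid-plane, 62 mm from the pivot axis.
- loop_arm (a joint): Angle (rad) of the wire loop about its pin on the lever. The pin lies 18 mm from the lever's axis, on the handle's side, 0.13 rad below the handle's mid-plane (seen closed). The loop's slope above the bin's +y direction = this joint minus lever. Stiff pin (0.02 N m): stays where left.
- loop: Cross-bar of the wire loop. Bar 8 mm thick, 34 mm long along x, side wires at x = +-17 mm; origin at the bar's centre, 73 mm from the pin when relaxed; y points away from the pin, z to the loop's upper side. Sprung along y (2.6 N per mm); drawn tight it is stretched about 9 mm and pulls about 25 N. Over 80 N on the keeper would bend it.
- loop_bar (a point): Centre of the loop's cross-bar (the origin of loop).
- tab (a point): Centre of the orange rubber finger ball, 14 mm across, on a 7 mm stalk that rises from the bar's middle; the ball's centre is at (0, 22, 22) mm in the frame of loop. Pinch the ball across x from above; it can turn between the fingers.
- spice_jar: small amber spice jar with a green cap, 42 mm across, 58 mm tall, standing on the far rear corner of the bin's deck; loose bystander, origin at the centre of its underside. Leave alone.
- mug: white mug, 80 mm across, 85 mm tall; loose bystander, origin at the centre of its underside. Leave alone.
- loaf_tin: dark steel loaf tin 110 x 200 x 60 mm; loose bystander, origin at the centre of its underside. Leave alone.
- jam_jar: glass jam jar with a red cap, 70 mm across, 90 mm tall; loose bystander, origin at the centre of its underside. Leave alone.
- oil_bottle: green oil bottle, 60 mm across, 190 mm tall; loose bystander, origin at the centre of its underside. Leave alone.
- bowl: blue bowl, 150 mm across, 65 mm tall; loose bystander, origin at the centre of its underside. Leave alone.
- spatula: wooden-handled spatula lying on the table; loose bystander. Leave alone.

How it is judged (in metres and radians):
On the way, in this order (a step that is already met when the one before it is completed fails the run):
1. the lid is slid home (within 3 mm of its stop) (value of joint lid below 0.003 m), for 0.2 s.
2. the loop's cross-bar is hooked under the keeper's lip while the lever is still up (y of loop_bar in the frame of keeper between -0.001 and 0.008 m and z of loop_bar in the frame of keeper between 0.004 and 0.0175 m and value of joint lever above 0.8 rad), for 0.2 s.
At the end, for the whole second after the job is handed in: the lid is shut (within 2 mm), the cross-bar sits behind the keeper under its lip, the lever is past centre (under 0.15 rad) with its handle lying on its rest (over 0.1 N between them), and the loop pulls on the keeper with over 12 N (value of joint lid below 0.002 m and value of joint lever below 0.15 rad and contact force between handle and rest above 0.1 N and y of loop_bar in the frame of keeper between -0.001 and 0.008 m and z of loop_bar in the frame of keeper between 0.004 and 0.0175 m and contact force between loop and keeper above 12 N); the robot touches nothing.
It fails at once if the lever's handle is pressed with more than 30 N (contact force between any of the fingers, the arm and handle above 30 N).
It fails at once if the lid's bar is pushed with more than 30 N (contact force between any of the fingers, the arm and lid_bar above 30 N).
It fails at once if the loop is pulled on the keeper with more than 80 N (contact force between loop and keeper above 80 N).
It fails at once if a bystander is moved by more than 3 cm (distance of any of spice_jar, mug, loaf_tin, jam_jar, oil_bottle, bowl, spatula from where it was at the start of the episode above 0.03 m).
It also fails if it takes over 67 s, if anything falls off the work surface, if the arm or the gripper's body presses on something with over 40 N, if the wrist force passes 120 N, or if a joint passes its speed limit or range.

### The arm

A 6-joint arm with a two-finger parallel gripper is mounted at the origin on the work surface. World frame = base frame: x ahead of the robot, y to its left, z up, the work surface at z = 0. Lengths are in m, angles in degrees, forces in N, time in s.
With the tool pointing down it reaches from about 0.4 to 0.825 m from the base axis. Payload 7 kg.
Tool frame: the origin (TCP) lies midway between the tips of the shut fingers; the grasp point (between the pads) lies 19 mm behind it; z points along the fingers, y is the line along which they close (so a half turn about z gives the same grasp; the last joint's range is limited). The gripper opens to 88 mm and grips with 3 to 60 N. Pads are 19 mm wide; open, the fingers measure 130 mm over their backs; the gripper's body (78 mm by 193 mm) begins 47 mm behind the grasp point.
Start: joints at [-57.061, 20.546, 0.682, 0, -70.136, -16.507], TCP at [0.191, -0.647, 0.227] pointing down, gripper open.
Joint ranges: [-176.03, 176.03], [-82.01, 121.73], [-58.28, 71.71], [-173.87, 95.51], [-174.79, -0.11], [-173.66, 173.66]. Speed limits (degrees/s): [136.94, 136.94, 172.46, 180, 180, 180].

### API

Orientations are given as [roll, pitch, yaw] about the fixed x, y, z axes, in that order (R = Rz(yaw) Ry(pitch) Rx(roll)).
In Python, from plant import ctrl, viewer, close_job gives the robot as it stands. The module is installed in compiled form; this text tells all that it offers.
- The arm moves only by the tool step_arm, never from a script. Its argument "moves" is a list that holds one entry, the list of rows, each a list of 5 numbers: the shift along the world's x, y, z in cm, then the turn about the world's z in rad, then the finger opening in cm, from 0 to 8.76. In form: [[[tx, ty, tz, twist, grip], ...]]. A call has 1 to 10 rows; each row shifts and turns the commanded pose from where the row before left it; what a row does not reach is not made up. A row lasts 1/10 s, in which the tool goes at most 50 mm and 8.59 degrees, less where a joint would pass 70% of its speed; a pose out of reach is approached as far as the arm can. A call with a gripper value outside its range is refused whole. The fingers move at their own pace and stop on an object; the grip force is fixed at half the most. Time passes only in rows, so rows that do not move let the fingers close. It gives the time, the measured TCP pose, the force, the opening and the grip force at its end, in the units of the state.
- ctrl.get_obs(): the state, without advancing time (a new reading comes with each control period).
- viewer.snapshot(name): name is "scene" or "top"; returns (picture, depth): 420x560x3 uint8, blue, green, red; 420x560 float32, m along the optical axis (not along the pixel's ray), 0 where there is no reading.
- viewer.camera_info(name): a dict with "camera_matrix" (3x3 intrinsics, pixels), "eye" and "orientation" of the camera in the world. Camera axes: x right, y down, z forward; pixel columns grow to the right and rows downward; lengths in m; the calibration is good to about 2 mm. A picture is of the moment at which its call begins. camera_info takes no time and is no camera call.
- close_job(): hands the job in; it is judged then, once.
The state is a dict: "clock": time; "joint_pos": joint angles; "qvel": joint speeds; "tau": joint torques, N m; "tool_pos": TCP position; "orientation": TCP orientation; "force": force on the tool from outside, world axes, zero at the start; "moment": the same for the moment, N m; "opening": finger opening in m; "gripper_force": force on a finger pad.
Only numpy, scipy, OpenCV 4.12 (cv2) and the standard library are available. Lean on these libraries where they do the work, as an engineer would, in place of code of your own. Each camera call takes 0.05 s, during which the arm holds its last target. There are 200 camera calls.

## Working session

There is one attempt and no reset: what is moved stays moved. The work goes in short steps, Python scripts to look and compute and a tool call to move; the robot and the scene stay as the last step left them, time stands still between calls to the robot, and variables do not carry over. Pictures are saved under pics/ and viewed, at most 10 in all, crops included, and the job is handed in when it is done.

Besides the shell and the picture viewer there is one more tool, called after "Request:" as a command line: name --argument value ..., lists and objects as JSON in quotes. step_arm: Moves the arm, as the interface text tells. Its arguments: {"type":"object","properties":{"moves":{"type":"array","items":{"type":"array","items":{"type":"array","items":{"type":"number"}}}}},"required":["moves"]}

```bash
mkdir -p pics; cat > h.py <<'E'
import numpy as np, cv2
from plant import ctrl, viewer, close_job
def R(n):
    o=viewer.camera_info(n)['orientation']; o=np.array(o,float)
    if o.shape==(3,3): return o
    from scipy.spatial.transform import Rotation as Ro
    return Ro.from_euler('xyz',o,degrees=True).as_matrix() if o.size==3 else Ro.from_quat(o).as_matrix()
def ray(n,u,v):
    c=viewer.camera_info(n); d=R(n)@np.linalg.inv(np.array(c['camera_matrix']))@np.array([u,v,1.])
    return np.array(c['eye'],float),d
def onz(n,u,v,z):
    e,d=ray(n,u,v); return e+d*(z-e[2])/d[2]
def dep(n,u,v,D):
    e,d=ray(n,u,v); return e+d*D
def proj(n,p):
    c=viewer.camera_info(n); q=np.array(c['camera_matrix'])@R(n).T@(np.array(p)-c['eye']); return q[:2]/q[2]
def cloud(n,D):
    c=viewer.camera_info(n); h,w=D.shape; u,v=np.meshgrid(np.arange(w),np.arange(h))
    d=np.stack([u,v,np.ones_like(u)],-1)@(R(n)@np.linalg.inv(np.array(c['camera_matrix']))).T
    return np.array(c['eye'])+d*D[...,None]
E
python3 - <<'E'
from h import *
for n in('scene','top'):
    p,d=viewer.snapshot(n); cv2.imwrite(f'pics/{n}0.png',p); np.savez(f'{n}0.npz',p=p,d=d); print(viewer.camera_info(n))
print(ctrl.get_obs())
E
```

```text
{'camera_matrix': array([[460.16959332,   0.        , 281.16235284],
       [  0.        , 460.16959332, 216.28705622],
       [  0.        ,   0.        ,   1.        ]]), 'eye': array([1.21434931, 0.32149336, 1.07922294]), 'orientation': array([-141.3652261 ,    0.88959446,  113.0205693 ])}
{'camera_matrix': array([[422.95581425,   0.        , 284.26824601],
       [  0.        , 422.95581425, 215.41286682],
       [  0.        ,   0.        ,   1.        ]]), 'eye': array([0.41586555, 0.01487759, 1.50153908]), 'orientation': array([-176.24509827,    1.30787071,  -89.9713443 ])}
{'clock': 0.1, 'joint_pos': array([-5.70605092e+01,  2.05883631e+01,  6.39923633e-01, -1.84208522e-02,
       -7.01356668e+01, -1.65050881e+01]), 'qvel': array([-0.04600585, -0.08957376,  0.11161996,  0.16100525, -0.04541582,
        0.00503147]), 'tau': array([-1.51527587e-03, -5.84163880e+01,  2.93750328e+01,  7.01551124e+00,
        1.01531067e-02, -7.89420778e-05]), 'tool_pos': array([ 0.19080727, -0.64702129,  0.22570942]), 'orientation': array([ 1.79914439e+02, -7.29278022e-03, -1.63571864e+02]), 'force': array([0.15984153, 0.77549081, 0.0334782 ]), 'moment': array([ 0.02957014, -0.07032127, -0.03605573]), 'gripper_force': 0.0, 'opening': 0.08737892428368274}
```

View pics/scene0.png

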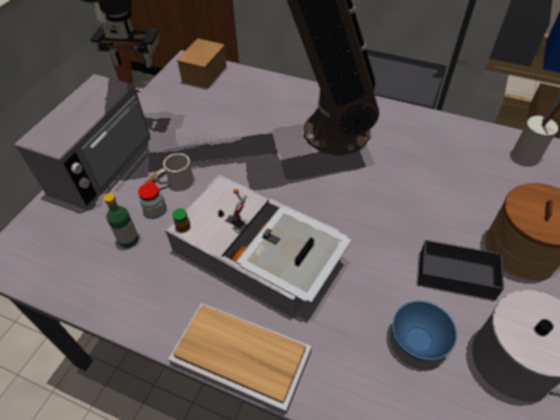

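View pics/top0.png

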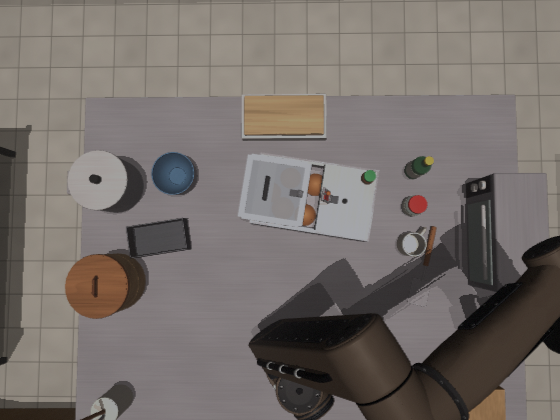

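```bash
python3 - <<'E'
from h import *
z=np.load('top0.npz'); P=cloud('top',z['d']); p=z['p']
m=(P[...,2]>.092)&(P[...,2]<.116)&(P[...,0]>.3)&(P[...,0]<.75)&(P[...,1]>-.3)&(P[...,1]<.3)
m[:, :230]=0;m[:,390:]=0
m=cv2.morphologyEx(m.astype(np.uint8),cv2.MORPH_OPEN,np.ones((3,3)))
n,l,s,c=cv2.connectedComponentsWithStats(m); i=1+s[1:,4].argmax(); q=P[l==i]
print(s[i],q[:,2].mean(), cv2.minAreaRect(q[:,:2].astype(np.float32)*1000))
d=m.copy(); 
# deck only: z<.103, right side
r=(l==i)&(np.arange(560)[None]>325); print(np.median(P[r][:,2]),cv2.minAreaRect(P[r][:,:2].astype(np.float32)*1000), cv2.boxPoints(cv2.minAreaRect(P[r][:,:2].astype(np.float32)*1000)))
g=cv2.cvtColor(p,cv2.COLOR_BGR2HSV)
def blob(img,mm,n):
    k,l,s,c=cv2.connectedComponentsWithStats(mm.astype(np.uint8))
    for j in range(1,k):
        if s[j,4]>=4: print(n,s[j],c[j])
H,S,V=[g[...,k].astype(int) for k in range(3)]
roi=np.zeros_like(m);roi[150:245,235:385]=1
blob(p,(roi>0)&((H<6)|(H>172))&(S>120)&(V>70),'top red')
blob(p,(roi>0)&(V<50),'top dark')
zs=np.load('scene0.npz'); ps=zs['p']
a=cv2.resize(ps[175:265,165:325],None,fx=5,fy=5,interpolation=cv2.INTER_CUBIC);
b=cv2.resize(p[150:245,235:385],None,fx=5,fy=5,interpolation=cv2.INTER_CUBIC)[:, :]
cv2.imwrite('pics/a.png',a)
cv2.imwrite('pics/b.png',b)
E
```

```text
[ 238  153  140   88 8133] 0.10237119729773195 ((575.7998657226562, -31.443466186523438), (442.08746337890625, 240.76573181152344), 81.02024841308594)
0.09948951286598473 ((555.0462036132812, -162.31454467773438), (177.43487548828125, 241.15357971191406), 81.34882354736328) [[ 422.49655  -231.88562 ]
 [ 660.9064   -268.15958 ]
 [ 687.5958    -92.74347 ]
 [ 449.18604   -56.469513]]
top red [324 195   4   5  18] [325.61111111 196.77777778]
top dark [263 176   6  24  69] [265.63768116 186.86956522]
top dark [343 199   3   4  10] [344.  200.2]
```

View pics/a.png

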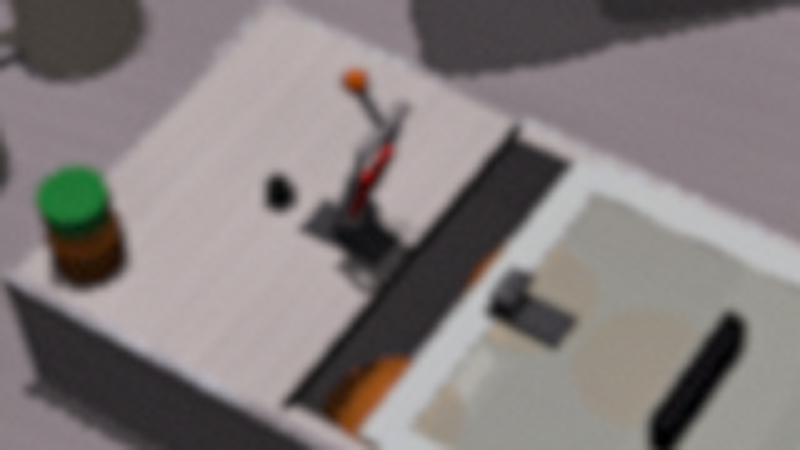

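View pics/b.png

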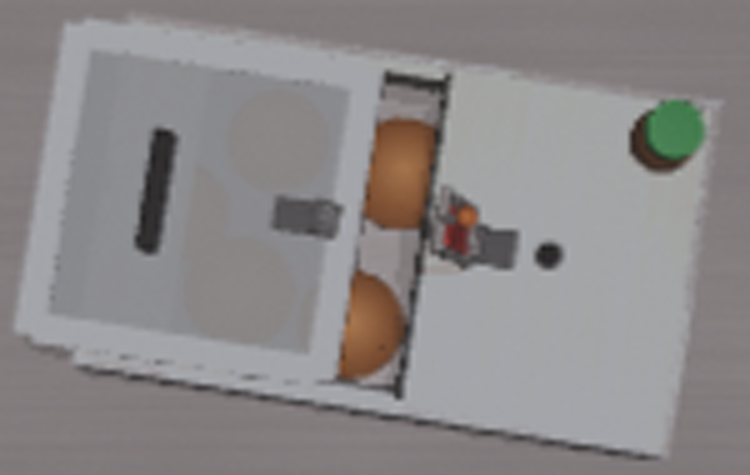

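```bash
cat >> h.py <<'E'
from scipy.optimize import least_squares
YAW=np.radians(-8.8); C=np.array([.572,-.052,0])
RB=np.array([[np.cos(YAW),-np.sin(YAW),0],[np.sin(YAW),np.cos(YAW),0],[0,0,1]])
b2w=lambda p:RB@(np.array(p)/1000)+C
w2b=lambda p:RB.T@(np.array(p)-C)*1000
def tri(a,b):
    e1,d1=ray('top',*a);e2,d2=ray('scene',*b)
    A=np.stack([d1,-d2],1);s=np.linalg.lstsq(A,e2-e1,rcond=None)[0]
    x,y=e1+s[0]*d1,e2+s[1]*d2; return (x+y)/2,np.linalg.norm(x-y)*1000
E
cat > m.py <<'E'
from h import *
import sys
def blobs(p,roi,f):
    g=cv2.cvtColor(cv2.resize(p,None,fx=4,fy=4,interpolation=cv2.INTER_CUBIC),cv2.COLOR_BGR2HSV).astype(int); m=np.zeros(g.shape[:2],np.uint8)
    x0,y0,x1,y1=[4*k for k in roi]; m[y0:y1,x0:x1]=f(*[g[y0:y1,x0:x1,k] for k in range(3)])
    k,l,s,c=cv2.connectedComponentsWithStats(m)
    return [(s[j,4],(c[j]+.5)/4-.5, s[j,:4]/4) for j in range(1,k) if s[j,4]>30]
org=lambda H,S,V:(H>5)&(H<16)&(S>170)&(V>150)
red=lambda H,S,V:((H<5)|(H>174))&(S>150)&(V>60)
dark=lambda H,S,V:V<55
E
python3 - <<'E'
from m import *
T=np.load('top0.npz')['p'];S=np.load('scene0.npz')['p']
for n,im,roi in(('top',T,(318,185,350,210)),('scene',S,(205,180,260,240))):
    for k,f in(('org',org),('red',red),('dark',dark)):
        for b in blobs(im,roi,f): print(n,k,b[0],b[1].round(2),b[2])
for n,im,roi in(('top',T,(255,170,275,205)),('scene',S,(290,230,320,270))):
    for b in blobs(im,roi,dark):
        print(n,'bar',b[0],b[1],w2b(onz(n,*b[1],.126)))
print('tab',w2b(tri((328.6,193),(236,191))[0]),tri((328.6,193),(236,191))[1])
print('rest',w2b(onz('top',344.5,200.8,.117)),w2b(onz('scene',220.8,213.5,.112)))
print('keeper top', w2b(onz('top',235+325/5,150+218/5,.128)),w2b(onz('scene',165+510/5,175+282/5,.128)))
for p in [(0,-50,120),(0,-102,117),(-120,-200,100),(120,-200,100),(120,0,100),(-120,0,100)]:
    print(p,proj('top',b2w(p)).round(1),proj('scene',b2w(p)).round(1))
E
```

```text
top red 50 [324.49 196.55] [324.25 195.5    1.75   3.5 ]
top dark 54 [319.41 195.48] [319.25 194.25   1.25   3.5 ]
top dark 180 [344.18 200.51] [342.75 199.25   3.75   3.75]
scene org 61 [235.54 190.15] [234.5  189.75   3.     1.75]
scene red 195 [239.25 208.81] [237.   204.5    5.75   8.  ]
scene dark 273 [220.45 213.27] [219.   211.     4.25   5.25]
scene dark 5051 [250.18 228.86] [235.75 211.25  24.25  28.75]
scene dark 1931 [236.91 220.96] [230.5  211.75  14.    17.  ]
top bar 1304 [265.58224693 187.56403374] [  0.95804606 161.68259799 126.        ]
scene bar 2796 [303.8783083  251.54792561] [  4.44554965 161.01897716 126.        ]
tab [ 1.76811282e-01 -3.77048324e+01  2.33840298e+02] 0.4133269831151088
rest [  -2.10903707 -100.44743344  117.        ] [  4.95130884 -98.31252349 112.        ]
keeper top [ -1.93918911  47.22106351 128.        ] [  0.63806796  48.92143664 128.        ]
(0, -50, 120) [329.4 197.8] [236.1 217.7]
(0, -102, 117) [345.1 200.2] [220.6 210.6]
(-120, -200, 100) [368.7 241.1] [218.8 174. ]
(120, -200, 100) [378.9 169.7] [165.1 229.7]
(120, 0, 100) [319.4 160.8] [225.5 262.4]
(-120, 0, 100) [308.6 231.8] [276.1 200.6]
```

Request:
step_arm --moves '[[[1, 2, 4, 0.14, 0], [2, 4, 2, 0.14, 0], [2, 4, 1.5, 0.14, 0], [2, 4, 0, 0.14, 0], [2, 4, 0, 0.14, 0], [2, 4, 0, 0.14, 0], [2, 4, 0, 0.14, 0], [2, 4, 0, 0.14, 0], [2, 4, 0, 0, 0], [2, 4, 0, 0, 0]]]'

```text
clock: 1.1
tool_pos: [0.3811, -0.2656, 0.3015]
orientation: [-180.0, 0.0, -99.4]
force: [2.0, -0.6, 0.2]
opening: 0.0133
gripper_force: 0.0
```

Request:
step_arm --moves '[[[2, 4, 0, 0, 0], [2, 4, 0, 0, 0], [2, 4, 0, 0, 0], [2, 4, 0, 0, 0], [2, 4, 0, 0, 0], [2, 4, 0, 0, 0], [2, 4, 0, 0, 0], [2, 4, 0, 0, 0], [2, 4, 0, 0, 0], [2, 4, 0, 0, 0]]]'

```text
clock: 2.1
tool_pos: [0.5812, 0.1344, 0.3013]
orientation: [180.0, -0.0, -99.4]
force: [0.6, -0.2, 0.2]
opening: 0.0005
gripper_force: 0.0
```

Request:
step_arm --moves '[[[1.1, 0.9, -1, 0.01, 0], [1.1, 0.8, -3, 0, 0], [0, 0, -4, 0, 0], [0, 0, -4, 0, 0], [0, 0, -4, 0, 0], [0, 0, -2, 0, 0], [-0.15, -0.99, 0, 0, 0], [-0.15, -0.99, 0, 0, 0], [-0.08, -0.5, 0, 0, 0], [-0.08, -0.5, 0, 0, 0]]]'

```text
clock: 3.1
tool_pos: [0.5991, 0.1196, 0.1233]
orientation: [-179.9, 0.1, -98.9]
force: [-0.2, 2.3, 0.8]
opening: 0.0006
gripper_force: 1.1
```

Request:
step_arm --moves '[[[-0.08, -0.5, 0, 0, 0], [-0.08, -0.5, 0, 0, 0], [-0.08, -0.5, 0, 0, 0], [-0.08, -0.5, 0, 0, 0], [-0.08, -0.5, 0, 0, 0], [-0.05, -0.3, 0, 0, 0], [-0.03, -0.2, 0, 0, 0], [0, 0, 0, 0, 0]]]'

```text
clock: 3.9
tool_pos: [0.5931, 0.0893, 0.1213]
orientation: [180.0, -0.0, -98.8]
force: [0.6, -0.4, 0.4]
opening: 0.0006
gripper_force: 0.1
```

Request:
step_arm --moves '[[[-0.02, -0.15, 0, 0, 0], [-0.02, -0.15, 0, 0, 0], [-0.02, -0.1, 0, 0, 0]]]'

```text
clock: 4.2
tool_pos: [0.5925, 0.0857, 0.1213]
orientation: [180.0, -0.0, -98.8]
force: [0.0, 2.4, 0.0]
opening: 0.0005
gripper_force: 1.0
```

Request:
step_arm --moves '[[[-0.015, -0.1, 0, 0, 0]]]'

```text
clock: 4.3
tool_pos: [0.5924, 0.0848, 0.1213]
orientation: [180.0, -0.0, -98.8]
force: [-0.5, 2.1, -0.2]
opening: 0.0005
gripper_force: 1.0
```

Request:
step_arm --moves '[[[-0.015, -0.1, 0, 0, 0]]]'

```text
clock: 4.4
tool_pos: [0.5923, 0.0839, 0.1213]
orientation: [180.0, 0.0, -98.8]
force: [-2.5, 7.7, -0.6]
opening: 0.0004
gripper_force: 3.4
```

Request:
step_arm --moves '[[[-0.01, -0.05, 0, 0, 0], [0, 0, 0, 0, 0]]]'

```text
clock: 4.6
tool_pos: [0.5923, 0.0839, 0.1213]
orientation: [180.0, 0.1, -98.8]
force: [-1.8, 5.0, -0.6]
opening: 0.0002
gripper_force: 2.5
```

Request:
step_arm --moves '[[[0.3, 2, 0, 0, 0], [0, 0, 4, 0, 5], [0, 0, 5, 0, 5], [0, 0, 5, 0, 5], [0, 0, 4, 0, 5], [0, 0, 0, 0, 5]]]'

```text
clock: 5.2
tool_pos: [0.5984, 0.1041, 0.3089]
orientation: [-179.4, 0.2, -98.8]
force: [-0.0, 0.1, 0.1]
opening: 0.0351
gripper_force: 0.0
```

```bash
python3 - <<'E'
from m import *
T,dt=viewer.snapshot('top');S,ds=viewer.snapshot('scene')
cv2.imwrite('pics/c.png',cv2.resize(np.hstack([T[170:220,300:370],S[175:225,205:275]]),None,fx=5.7,fy=5.7,interpolation=cv2.INTER_CUBIC))
for n,im,roi in(('top',T,(310,180,350,210)),('scene',S,(205,170,260,215))):
    for k,f in(('org',lambda H,S,V:(H>5)&(H<18)&(S>140)&(V>120)),('red',red)):
        for b in blobs(im,roi,f): print(n,k,b[0],b[1].round(2),b[2])
Y=RB[:,0]
def plane0(n,u,v):
    e,d=ray(n,u,v); return w2b(e+d*(Y@(C-e))/(Y@d))
for uv in((242.6,205),(239.25,208.8),(236,191)): print(uv,plane0('scene',*uv).round(1))
for n,P,roi in(('scene',ds,(160,280)),):
    W=cloud(n,P); W=(W-C)@RB*1000
    k=(abs(W[...,0])<12)&(W[...,1]>-20)&(W[...,1]<60)&(W[...,2]>118)&(W[...,2]<135); print('keeper y',np.sort(W[k][:,1])[::max(1,k.sum()//8)].round(0),k.sum())
E
```

```text
top org 141 [327.79 192.86] [326.75 191.5    3.     3.75]
top red 42 [324.48 196.51] [324.25 195.5    1.75   3.25]
scene org 145 [235.54 190.55] [234.25 189.5    3.5    3.25]
scene red 210 [239.01 209.27] [237.   204.75   5.75   9.75]
(242.6, 205) [ -0.  -22.1 189.6]
(239.25, 208.8) [ -0.  -34.9 166.5]
(236, 191) [  0.  -37.6 233.7]
keeper y [ 2.  3.  6.  6.  9. 10. 13. 14. 16.] 42
```

View pics/c.png

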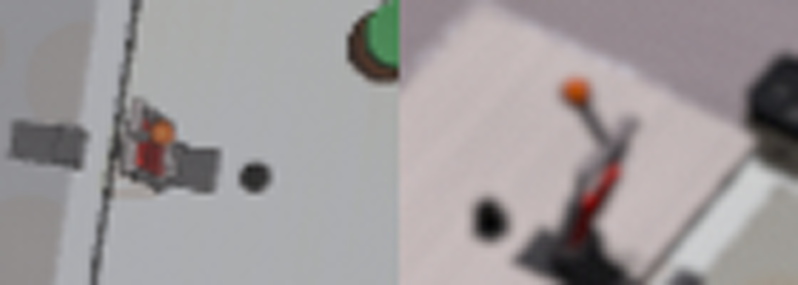

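Request:
step_arm --moves '[[[-0.64, -3.86, 0, 0, 5], [-0.64, -3.86, 0, 0, 5], [-0.64, -3.86, 0, 0, 5], [-0.64, -3.86, 0, 0, 5], [-0.64, -3.86, 0, 0, 5], [0, 0, -3, 0, 5], [0, 0, -3, 0, 5], [0, 0, -2.7, 0, 5], [0, 0, 0, 0, 5]]]'

```text
clock: 6.2
tool_pos: [0.5605, -0.0898, 0.2095]
orientation: [179.5, -0.1, -98.9]
force: [-0.9, -0.1, -0.6]
opening: 0.05
gripper_force: 0.0
```

Request:
step_arm --moves '[[[0, 0, 0, 0, 0], [0, 0, 0, 0, 0], [0, 0, 0, 0, 0], [0, 0, 0, 0, 0], [0, 0, 0, 0, 0]]]'

```text
clock: 6.7
tool_pos: [0.5639, -0.0896, 0.2153]
orientation: [-179.9, 0.0, -98.8]
force: [1.4, 0.2, 0.7]
opening: 0.0158
gripper_force: 1.1
```

Request:
step_arm --moves '[[[0, 0, 0, 0, 0], [0, 0, 0, 0, 0], [0, 0, 0, 0, 0]]]'

```text
clock: 7.0
tool_pos: [0.5645, -0.0898, 0.2153]
orientation: [-179.9, 0.0, -98.8]
force: [2.9, 0.8, 2.5]
opening: 0.0117
gripper_force: 30.0
```

Request:
step_arm --moves '[[[0.22, 1.44, -0.25, 0, 0], [0.21, 1.39, -0.47, 0, 0], [0.2, 1.31, -0.68, 0, 0], [0.18, 1.18, -0.87, 0, 0], [0.16, 1.04, -1.04, 0, 0], [0, 0, 0, 0, 0]]]'

```text
clock: 7.6
tool_pos: [0.5732, -0.0244, 0.1793]
orientation: [179.9, -0.0, -98.7]
force: [5.2, -3.3, -1.6]
opening: 0.0115
gripper_force: 30.0
```

Request:
step_arm --moves '[[[0.14, 0.87, -1.19, 0, 0], [0.1, 0.68, -1.31, 0, 0], [0.08, 0.48, -1.41, 0, 0], [0, 0, 0, 0, 0]]]'

```text
clock: 8.0
tool_pos: [0.5761, -0.0049, 0.1399]
orientation: [179.9, -0.1, -98.8]
force: [5.5, -3.5, 0.3]
opening: 0.0119
gripper_force: 30.0
```

Request:
step_arm --moves '[[[0.12, 0.24, -1.45, 0, 0], [0.08, 0.03, -1.2, 0, 0], [0, 0, 0, 0, 0]]]'

```text
clock: 8.3
tool_pos: [0.5776, -0.0027, 0.1135]
orientation: [179.8, -0.1, -98.8]
force: [5.2, -2.5, 1.6]
opening: 0.0115
gripper_force: 30.0
```

```bash
python3 - <<'E'
from m import *
S,ds=viewer.snapshot('scene')
cv2.imwrite('pics/d.png',cv2.resize(S[170:270,195:315],None,fx=6,fy=6,interpolation=cv2.INTER_CUBIC))
print(w2b(ctrl.get_obs()['tool_pos']))
Y=RB[:,0]
def plane(n,u,v,x):
    e,d=ray(n,u,v); return w2b(e+d*(Y@(C-e)+x)/(Y@d))
for b in blobs(S,(205,170,275,245),red): print(b, plane('scene',*b[1],0))
E
```

```text
[ -1.71392022  49.57884389 114.16978794]
(np.int32(207), array([239.77958937, 208.67451691]), array([238.  , 204.75,   5.25,   8.25])) [-3.91372983e-14 -3.30782584e+01  1.68149849e+02]
```

View pics/d.png

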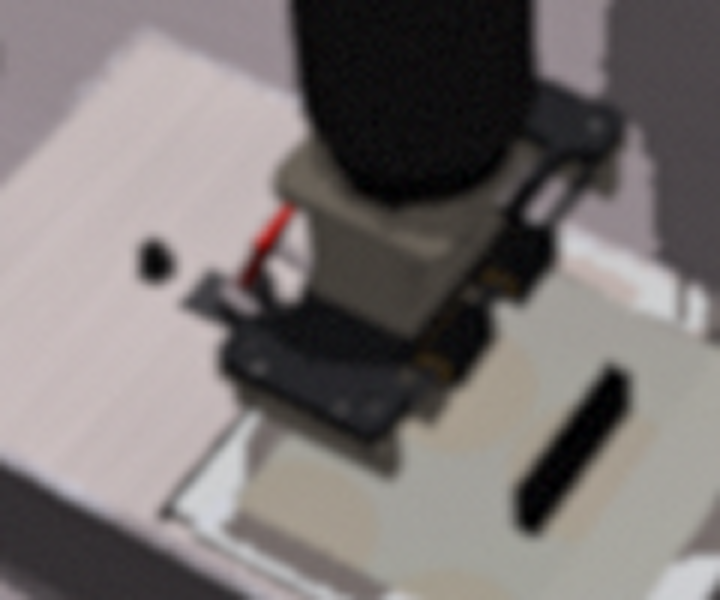

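Request:
step_arm --moves '[[[0, 0, -0.1, 0, 0], [-0.02, -0.1, 0, 0, 0], [-0.02, -0.1, 0, 0, 0], [-0.02, -0.1, 0, 0, 0], [-0.01, -0.1, 0, 0, 0]]]'

```text
clock: 8.85
tool_pos: [0.5784, -0.005, 0.1149]
orientation: [-179.9, 0.2, -98.8]
force: [3.4, 8.6, 1.0]
opening: 0.0116
gripper_force: 30.0
```

Request:
step_arm --moves '[[[-0.02, -0.1, 0, 0, 0], [-0.01, -0.1, 0, 0, 0]]]'

```text
clock: 9.05
tool_pos: [0.5781, -0.007, 0.1149]
orientation: [-179.9, 0.2, -98.8]
force: [3.0, 7.5, 0.9]
opening: 0.0117
gripper_force: 30.0
```

Request:
step_arm --moves '[[[-0.02, -0.1, 0, 0, 0]]]'

```text
clock: 9.15
tool_pos: [0.5779, -0.008, 0.1149]
orientation: [-179.9, 0.2, -98.8]
force: [3.0, 7.8, 0.1]
opening: 0.0117
gripper_force: 30.0
```

Request:
step_arm --moves '[[[0, 0, -0.1, 0, 0], [-0.02, -0.1, 0, 0, 0]]]'

```text
clock: 9.35
tool_pos: [0.5777, -0.0091, 0.1138]
orientation: [-179.9, 0.2, -98.8]
force: [3.9, 8.1, 0.5]
opening: 0.0115
gripper_force: 30.0
```

Request:
step_arm --moves '[[[-0.01, -0.1, 0, 0, 0]]]'

```text
clock: 9.45
tool_pos: [0.5776, -0.0101, 0.1139]
orientation: [-179.9, 0.2, -98.8]
force: [3.3, 7.6, 1.1]
opening: 0.0117
gripper_force: 30.0
```

Request:
step_arm --moves '[[[-0.02, -0.1, 0, 0, 0]]]'

```text
clock: 9.55
tool_pos: [0.5774, -0.0111, 0.1139]
orientation: [-179.9, 0.2, -98.8]
force: [3.4, 7.2, 0.8]
opening: 0.0115
gripper_force: 30.0
```

Request:
step_arm --moves '[[[-0.01, -0.1, 0, 0, 0]]]'

```text
clock: 9.65
tool_pos: [0.5773, -0.0121, 0.1139]
orientation: [-179.9, 0.2, -98.8]
force: [3.5, 7.4, 0.2]
opening: 0.0118
gripper_force: 30.0
```

Request:
step_arm --moves '[[[-0.01, -0.05, 0, 0, 0], [0, 0, 0, 0, 0]]]'

```text
clock: 9.85
tool_pos: [0.5771, -0.0128, 0.1139]
orientation: [-179.9, 0.1, -98.8]
force: [3.6, 6.3, 1.0]
opening: 0.0117
gripper_force: 30.0
```

Request:
step_arm --moves '[[[-0.01, -0.1, 0, 0, 0]]]'

```text
clock: 9.95
tool_pos: [0.5772, -0.0133, 0.1139]
orientation: [-179.9, 0.2, -98.8]
force: [2.6, 12.4, 0.7]
opening: 0.0116
gripper_force: 30.0
```

Request:
step_arm --moves '[[[-0.01, -0.1, 0, 0, 0]]]'

```text
clock: 10.05
tool_pos: [0.5773, -0.0135, 0.114]
orientation: [-179.9, 0.3, -98.8]
force: [2.5, 17.3, 2.7]
opening: 0.0114
gripper_force: 30.0
```

Request:
step_arm --moves '[[[0.02, 0.13, 0, 0, 0], [0, 0, 0.2, 0, 0], [0, 0, 0.2, 0, 0], [0, 0, 0, 0, 0]]]'

```text
clock: 10.45
tool_pos: [0.577, -0.0137, 0.1181]
orientation: [-179.9, 0.1, -98.8]
force: [3.6, 5.4, 0.8]
opening: 0.0118
gripper_force: 30.0
```

Request:
step_arm --moves '[[[0, 0, 0.15, 0, 0], [0, 0, 0, 0, 0]]]'

```text
clock: 10.65
tool_pos: [0.5768, -0.0138, 0.1192]
orientation: [-180.0, 0.1, -98.8]
force: [3.8, 4.9, -1.1]
opening: 0.0114
gripper_force: 30.0
```

Request:
step_arm --moves '[[[0, 0, 0.15, 0, 0], [0, 0, 0, 0, 0]]]'

```text
clock: 10.85
tool_pos: [0.5766, -0.0139, 0.1196]
orientation: [180.0, 0.1, -98.8]
force: [6.9, 3.1, -8.4]
opening: 0.012
gripper_force: 30.0
```

Request:
step_arm --moves '[[[0, 0, -0.2, 0, 0], [0, 0, 0, 0, 0], [0, 0, 0, 0, 3.5], [0, 0, 0, 0, 3.5], [0, 0, 0, 0, 3.5], [0, 0, 0, 0, 3.5], [0, 0, 3, 0, 3.5], [0, 0, 4, 0, 3.5], [0, 0, 4.2, 0, 3.5], [0, 0, 0, 0, 0]]]'

```text
clock: 11.85
tool_pos: [0.5793, -0.0153, 0.2371]
orientation: [-179.5, 0.1, -98.8]
force: [0.5, 0.5, -0.6]
opening: 0.0316
gripper_force: 0.0
```

```bash
python3 - <<'E'
from m import *
S,ds=viewer.snapshot('scene')
cv2.imwrite('pics/e.png',cv2.resize(S[170:270,195:315],None,fx=6,fy=6,interpolation=cv2.INTER_CUBIC))
print(w2b(ctrl.get_obs()['tool_pos']))
Y=RB[:,0]
for b in blobs(S,(205,170,275,245),red):
    e,d=ray('scene',*b[1]); print(b, w2b(e+d*(Y@(C-e))/(Y@d)))
E
```

```text
[1.06621203e-01 3.72755187e+01 2.34034105e+02]
(np.int32(627), array([231.16527113, 209.30203349]), array([227.5 , 205.  ,   8.25,  10.25])) [-1.25714239e-15 -6.29834571e+01  1.46878541e+02]
```

View pics/e.png

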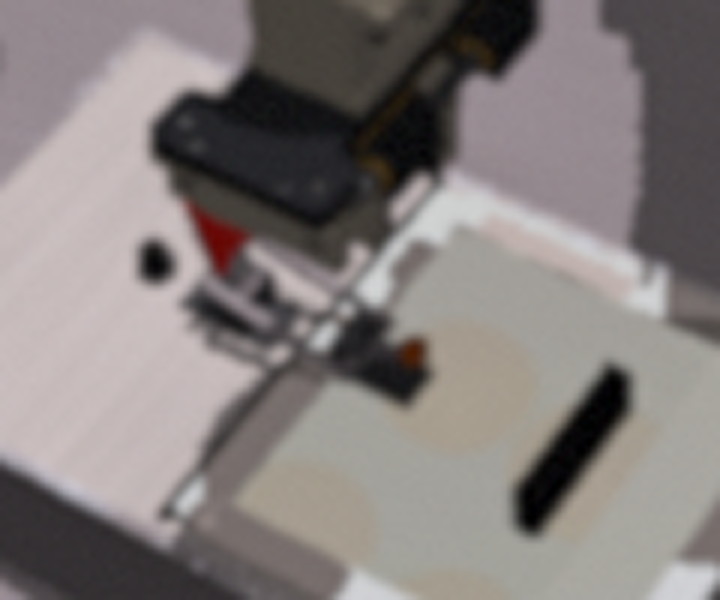

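Request:
step_arm --moves '[[[-0.37, -2.37, 0, 0, 0], [-0.37, -2.37, 0, 0, 0], [-0.36, -2.37, 0, 0, 0], [0, 0, -2, 0, 0], [0, 0, -2, 0, 0], [0, 0, -1.8, 0, 0], [0, 0, 0, 0, 0], [-0.08, -0.5, 0, 0, 0], [-0.08, -0.5, 0, 0, 0], [-0.08, -0.5, 0, 0, 0]]]'

```text
clock: 12.9
tool_pos: [0.5635, -0.1018, 0.1738]
orientation: [-179.9, 0.0, -98.8]
force: [0.6, 0.5, 0.2]
opening: 0.0004
gripper_force: 0.0
```

Request:
step_arm --moves '[[[-0.05, -0.3, 0, 0, 0], [-0.05, -0.3, 0, 0, 0]]]'

```text
clock: 13.1
tool_pos: [0.5624, -0.1073, 0.1732]
orientation: [-179.9, 0.1, -98.8]
force: [0.2, 4.1, -1.2]
opening: 0.0005
gripper_force: 1.6
```

Request:
step_arm --moves '[[[-0.08, -0.5, -0.2, 0, 0], [-0.08, -0.49, -0.24, 0, 0], [-0.07, -0.46, -0.29, 0, 0], [-0.06, -0.42, -0.33, 0, 0]]]'

```text
clock: 13.5
tool_pos: [0.5595, -0.1267, 0.1626]
orientation: [-179.9, -0.0, -98.8]
force: [0.7, 2.6, 5.6]
opening: 0.0004
gripper_force: 2.7
```

Request:
step_arm --moves '[[[-0.06, -0.38, -0.38, 0, 0], [-0.05, -0.35, -0.42, 0, 0]]]'

```text
clock: 13.7
tool_pos: [0.5583, -0.1344, 0.1547]
orientation: [-180.0, -0.1, -98.8]
force: [-0.4, 1.0, 6.0]
opening: 0.0005
gripper_force: 2.7
```

Request:
step_arm --moves '[[[-0.05, -0.31, -0.44, 0, 0], [-0.04, -0.26, -0.47, 0, 0]]]'

```text
clock: 13.9
tool_pos: [0.5573, -0.1405, 0.1455]
orientation: [-180.0, -0.1, -98.8]
force: [0.0, -1.4, 4.7]
opening: 0.0006
gripper_force: 2.3
```

Request:
step_arm --moves '[[[-0.03, -0.21, -0.49, 0, 0], [-0.02, -0.16, -0.5, 0, 0]]]'

```text
clock: 14.1
tool_pos: [0.5566, -0.1441, 0.1353]
orientation: [-180.0, -0.1, -98.8]
force: [-0.5, -1.6, 4.0]
opening: 0.0003
gripper_force: 1.6
```

Request:
step_arm --moves '[[[-0.01, -0.1, -0.3, 0, 0], [0, -0.03, -0.2, 0, 0]]]'

```text
clock: 14.3
tool_pos: [0.5563, -0.1446, 0.1298]
orientation: [180.0, -0.0, -98.8]
force: [0.1, -1.4, 3.0]
opening: 0.0005
gripper_force: 1.2
```

Request:
step_arm --moves '[[[0, 0, -0.15, 0, 0]]]'

```text
clock: 14.4
tool_pos: [0.5564, -0.1443, 0.1284]
orientation: [180.0, -0.0, -98.8]
force: [0.5, -1.2, 2.4]
opening: 0.0003
gripper_force: 1.1
```

Request:
step_arm --moves '[[[0, 0, -0.1, 0, 0], [0, 0, -0.1, 0, 0]]]'

```text
clock: 14.6
tool_pos: [0.5565, -0.144, 0.1266]
orientation: [180.0, -0.0, -98.8]
force: [-1.3, -1.6, 2.4]
opening: 0.001
gripper_force: 1.0
```

Request:
step_arm --moves '[[[0, 0, -0.1, 0, 0]]]'

```text
clock: 14.7
tool_pos: [0.5565, -0.144, 0.1257]
orientation: [180.0, -0.0, -98.8]
force: [-0.9, -1.0, 2.2]
opening: 0.0003
gripper_force: 0.9
```

Request:
step_arm --moves '[[[0, 0, -0.1, 0, 0]]]'

```text
clock: 14.8
tool_pos: [0.5565, -0.144, 0.1247]
orientation: [180.0, 0.0, -98.8]
force: [-0.9, -1.7, 1.4]
opening: 0.0005
gripper_force: 0.9
```

Request:
step_arm --moves '[[[0, 0, -0.1, 0, 0]]]'

```text
clock: 14.9
tool_pos: [0.5565, -0.144, 0.1236]
orientation: [180.0, 0.0, -98.8]
force: [-0.8, -1.4, 1.5]
opening: 0.0005
gripper_force: 0.9
```

Request:
step_arm --moves '[[[0, 0, -0.1, 0, 0]]]'

```text
clock: 15.0
tool_pos: [0.5565, -0.1441, 0.1227]
orientation: [180.0, 0.0, -98.8]
force: [-1.7, -1.1, 1.3]
opening: 0.0006
gripper_force: 1.1
```

Request:
step_arm --moves '[[[0, 0, -0.1, 0, 0]]]'

```text
clock: 15.1
tool_pos: [0.5566, -0.1441, 0.1218]
orientation: [-180.0, -0.0, -98.8]
force: [-3.0, -0.8, 9.2]
opening: 0.0005
gripper_force: 4.7
```

Request:
step_arm --moves '[[[0, 0, -0.03, 0, 0], [0, 0, 0, 0, 0]]]'

```text
clock: 15.3
tool_pos: [0.5566, -0.1441, 0.1219]
orientation: [-180.0, -0.0, -98.8]
force: [-1.8, -0.6, 6.3]
opening: 0.0007
gripper_force: 2.8
```

Request:
step_arm --moves '[[[0, 0, 0.1, 0, 0], [0, 0, 0.3, 0, 0], [0, 0, 2, 0, 0], [0, 0, 4, 0, 0], [0, 0, 4, 0, 0], [-1, 3, 3, 0, 0], [-1, 4, 0, 0, 0], [-1, 4, 0, 0, 0], [-1, 4, 0, 0, 0], [0, 0, 0, 0, 0]]]'

```text
clock: 16.3
tool_pos: [0.5158, 0.0095, 0.2559]
orientation: [-180.0, 0.1, -98.6]
force: [0.1, -0.6, -0.4]
opening: 0.0002
gripper_force: 0.0
```

```bash
python3 - <<'E'
from m import *
S,ds=viewer.snapshot('scene')
cv2.imwrite('pics/f.png',cv2.resize(S[170:270,195:315],None,fx=6,fy=6,interpolation=cv2.INTER_CUBIC))
print(ctrl.get_obs()['force'],w2b(ctrl.get_obs()['tool_pos']))
E
```

```text
[0.75486576 0.1027853  0.07696962] [-64.28043352  50.79191218 255.80088582]
```

View pics/f.png

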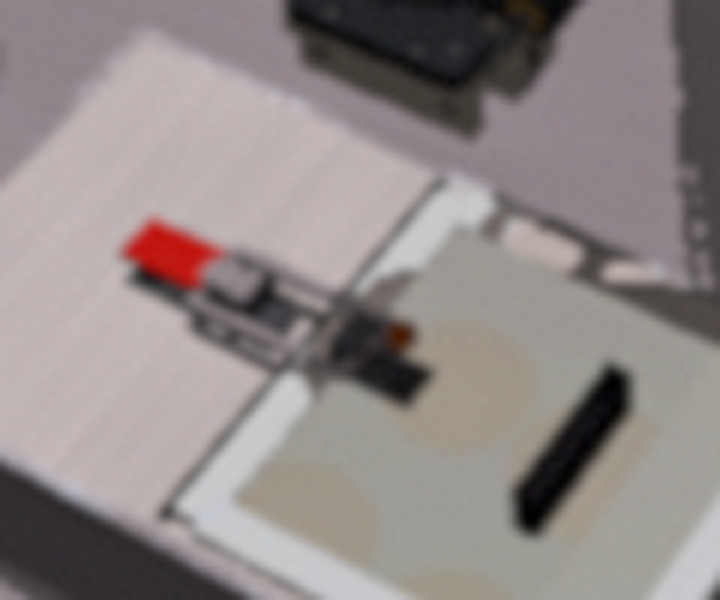

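The picture shows the lid shut, the loop drawn tight over the keeper (350, 340) and the red handle flat on its rest (170, 250), with the gripper clear.

```bash
python3 -c "
from plant import close_job
print(close_job())"
```

```text
the job is handed in; nothing more can be done
None
```

I shut the bread keeper and handed the job in at about 16 s: the lid is at its stop, the loop is hooked, the lever is down on its rest and the gripper is clear; no verdict came back.

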